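# Lay out the goat's cheese logs by length

## Task

Move the four ash-coated cheese logs from the white draining mat to the wire cradles on the ripening board, one log to a cradle, in order of length: the shortest dries out first and goes next to the round cheese with the batch tag, the longest goes at the other end of the row. Lay each log lengthwise in the middle of its cradle, resting on the two raised wires; set it down rather than drop it. Leave the two round cheeses where they stand.

Things in the scene. Friction and masses are not known exactly. Their poses are not given: they have to be found in the camera images.
- log_75: the shortest of four dark grey, ash-coated goat's cheese logs: a cylinder 75 mm long and 46 mm in diameter, about 124 g, lying on the white draining mat (its top 3 mm above the bench) within about 35 degrees of pointing away from the robot. Origin at the middle of the log, on its axis; x runs along the axis. It can roll if nudged.
- log_95: the second shortest of four dark grey, ash-coated goat's cheese logs: a cylinder 95 mm long and 46 mm in diameter, about 158 g, lying on the white draining mat (its top 3 mm above the bench) within about 35 degrees of pointing away from the robot. Origin at the middle of the log, on its axis; x runs along the axis. It can roll if nudged.
- log_115: the second longest of four dark grey, ash-coated goat's cheese logs: a cylinder 115 mm long and 46 mm in diameter, about 191 g, lying on the white draining mat (its top 3 mm above the bench) within about 35 degrees of pointing away from the robot. Origin at the middle of the log, on its axis; x runs along the axis. It can roll if nudged.
- log_135: the longest of four dark grey, ash-coated goat's cheese logs: a cylinder 135 mm long and 46 mm in diameter, about 224 g, lying on the white draining mat (its top 3 mm above the bench) within about 35 degrees of pointing away from the robot. Origin at the middle of the log, on its axis; x runs along the axis. It can roll if nudged.
- cradle_a: one of four identical fixed steel wire cradles in a row along the wooden board, 100 mm apart, in any order; 150 mm (its x, across the board) x 78 mm. A log rests along x on two raised wires (8 mm thick, 16 mm either side of the middle, tops 12 mm up), its axis 30 mm above the board; outer wires 6 mm high. Origin: middle, on the board's top face, 25 mm above the bench; z up.
- cradle_b: one of four identical fixed steel wire cradles in a row along the wooden board, 100 mm apart, in any order; 150 mm (its x, across the board) x 78 mm. A log rests along x on two raised wires (8 mm thick, 16 mm either side of the middle, tops 12 mm up), its axis 30 mm above the board; outer wires 6 mm high. Origin: middle, on the board's top face, 25 mm above the bench; z up.
- cradle_c: one of four identical fixed steel wire cradles in a row along the wooden board, 100 mm apart, in any order; 150 mm (its x, across the board) x 78 mm. A log rests along x on two raised wires (8 mm thick, 16 mm either side of the middle, tops 12 mm up), its axis 30 mm above the board; outer wires 6 mm high. Origin: middle, on the board's top face, 25 mm above the bench; z up.
- cradle_d: one of four identical fixed steel wire cradles in a row along the wooden board, 100 mm apart, in any order; 150 mm (its x, across the board) x 78 mm. A log rests along x on two raised wires (8 mm thick, 16 mm either side of the middle, tops 12 mm up), its axis 30 mm above the board; outer wires 6 mm high. Origin: middle, on the board's top face, 25 mm above the bench; z up.
- round_tagged: small round flat cheese, 110 mm across and 45 mm high, with the batch tag: a white card 46 x 36 mm on a thin pick stuck in its top, reaching 87 mm above the board. It stands on the board at one end of the row of cradles, either left or right, about 140 mm from the nearest cradle. Loose. Origin: centre of its underside.
- round_plain: the like round cheese without a tag, 110 mm across and 45 mm high, at the other end of the row. Loose. Origin: centre of its underside.
Mind the look-alikes: they are no part of the job. What is shaped like the log_95 but blue or green is not meant.

How it is judged:
At the end, for the whole second after the job is handed in: Each log lies at rest on the raised wires of its own cradle: middle within 15 mm of the cradle's, axis within 0.15 rad, 26 to 34 mm above the board; in order of length from the tagged cheese, shortest first (140, 240, 340, 440 mm from it, within 47 mm) (((horizontal distance between log_75 and cradle_a below 0.015 m and angle between the x axis of log_75 and the x axis of cradle_a, either way round below 0.15 rad and z of log_75 in the frame of cradle_a between 0.026 and 0.034 m) or (horizontal distance between log_75 and cradle_b below 0.015 m and angle between the x axis of log_75 and the x axis of cradle_b, either way round below 0.15 rad and z of log_75 in the frame of cradle_b between 0.026 and 0.034 m) or (horizontal distance between log_75 and cradle_c below 0.015 m and angle between the x axis of log_75 and the x axis of cradle_c, either way round below 0.15 rad and z of log_75 in the frame of cradle_c between 0.026 and 0.034 m) or (horizontal distance between log_75 and cradle_d below 0.015 m and angle between the x axis of log_75 and the x axis of cradle_d, either way round below 0.15 rad and z of log_75 in the frame of cradle_d between 0.026 and 0.034 m)) and horizontal distance between log_75 and round_tagged between 0.093 and 0.187 m and linear speed of each of log_75, log_95, log_115, log_135 below 0.02 m/s and angular speed of each of log_75, log_95, log_115, log_135 below 0.2 rad/s and ((horizontal distance between log_95 and cradle_a below 0.015 m and angle between the x axis of log_95 and the x axis of cradle_a, either way round below 0.15 rad and z of log_95 in the frame of cradle_a between 0.026 and 0.034 m) or (horizontal distance between log_95 and cradle_b below 0.015 m and angle between the x axis of log_95 and the x axis of cradle_b, either way round below 0.15 rad and z of log_95 in the frame of cradle_b between 0.026 and 0.034 m) or (horizontal distance between log_95 and cradle_c below 0.015 m and angle between the x axis of log_95 and the x axis of cradle_c, either way round below 0.15 rad and z of log_95 in the frame of cradle_c between 0.026 and 0.034 m) or (horizontal distance between log_95 and cradle_d below 0.015 m and angle between the x axis of log_95 and the x axis of cradle_d, either way round below 0.15 rad and z of log_95 in the frame of cradle_d between 0.026 and 0.034 m)) and horizontal distance between log_95 and round_tagged between 0.193 and 0.287 m and ((horizontal distance between log_115 and cradle_a below 0.015 m and angle between the x axis of log_115 and the x axis of cradle_a, either way round below 0.15 rad and z of log_115 in the frame of cradle_a between 0.026 and 0.034 m) or (horizontal distance between log_115 and cradle_b below 0.015 m and angle between the x axis of log_115 and the x axis of cradle_b, either way round below 0.15 rad and z of log_115 in the frame of cradle_b between 0.026 and 0.034 m) or (horizontal distance between log_115 and cradle_c below 0.015 m and angle between the x axis of log_115 and the x axis of cradle_c, either way round below 0.15 rad and z of log_115 in the frame of cradle_c between 0.026 and 0.034 m) or (horizontal distance between log_115 and cradle_d below 0.015 m and angle between the x axis of log_115 and the x axis of cradle_d, either way round below 0.15 rad and z of log_115 in the frame of cradle_d between 0.026 and 0.034 m)) and horizontal distance between log_115 and round_tagged between 0.293 and 0.387 m and ((horizontal distance between log_135 and cradle_a below 0.015 m and angle between the x axis of log_135 and the x axis of cradle_a, either way round below 0.15 rad and z of log_135 in the frame of cradle_a between 0.026 and 0.034 m) or (horizontal distance between log_135 and cradle_b below 0.015 m and angle between the x axis of log_135 and the x axis of cradle_b, either way round below 0.15 rad and z of log_135 in the frame of cradle_b between 0.026 and 0.034 m) or (horizontal distance between log_135 and cradle_c below 0.015 m and angle between the x axis of log_135 and the x axis of cradle_c, either way round below 0.15 rad and z of log_135 in the frame of cradle_c between 0.026 and 0.034 m) or (horizontal distance between log_135 and cradle_d below 0.015 m and angle between the x axis of log_135 and the x axis of cradle_d, either way round below 0.15 rad and z of log_135 in the frame of cradle_d between 0.026 and 0.034 m)) and horizontal distance between log_135 and round_tagged between 0.393 and 0.487 m); the robot touches nothing.
It fails at once if a log was dropped or thrown (moving faster than 0.7 m/s with no finger on it) ((contact force between the fingers and log_75 below 0.01 N and linear speed of log_75 above 0.7 m/s) or (contact force between the fingers and log_95 below 0.01 N and linear speed of log_95 above 0.7 m/s) or (contact force between the fingers and log_115 below 0.01 N and linear speed of log_115 above 0.7 m/s) or (contact force between the fingers and log_135 below 0.01 N and linear speed of log_135 above 0.7 m/s)).
It fails at once if one of the two round cheeses was shifted by more than 20 mm (distance of any of round_tagged, round_plain from where it was at the start of the episode above 0.02 m).
It also fails if it takes over 96 s, if anything falls off the work surface, if the arm or the gripper's body presses on something with over 40 N, if the wrist force passes 120 N, or if a joint passes its speed limit or range.

## Robot

A 6-joint arm with a two-finger parallel gripper is mounted at the origin on the work surface. World frame = base frame: x ahead of the robot, y to its left, z up, the work surface at z = 0. Lengths are in m, angles in rad, forces in N, time in s.
With the tool pointing down it reaches from about 0.15 to 0.775 m from the base axis. Payload 6.1 kg.
Tool frame: the origin (TCP) lies midway between the tips of the shut fingers; the grasp point (between the pads) lies 19 mm behind it; z points along the fingers, y is the line along which they close (so a half turn about z gives the same grasp; the last joint's range is limited). The gripper opens to 85 mm and grips with 20 to 120 N. Pads are 22 mm wide; open, the fingers measure 114 mm over their backs; the gripper's body (76 mm by 85 mm) begins 54 mm behind the grasp point. The pads swing forward as they close: fully open they stand 13 mm farther back than shut.
Start: joints at [-1.27, 0.126, -0.04, 1.405, 0, 1.571], TCP at [0.156, -0.501, 0.231] pointing down, gripper open.
Joint ranges: [-2.72, 2.72], [-0.95, 1.95], [-1.27, 1.35], [-1.78, 2.02], [-1.46, 1.47], [-3.14, 3.14]. Speed limits (rad/s): [2.39, 2.39, 3.01, 3.14, 3.14, 3.14].

## Interface

Orientations are given as a unit quaternion [x, y, z, w].
In Python, from plant import r, viewer, workorder gives the robot as it stands.
- The arm moves only by the tool servo_tool, never from a script. Its argument "steps" is text: rows parted by semicolons, each of 7 numbers parted by spaces: the shift along the world's x, y, z in mm, then the turn, a rotation vector about the world's x, y, z in degrees, then the gripper command: -1 is shut, 1 is fully open, values between are in proportion. In form: x y z ax ay az claw; .... A call has 1 to 10 rows; each row shifts and turns the commanded pose from where the row before left it; what a row does not reach is not made up. A row lasts 1/8 s, in which the tool goes at most 62.5 mm and 10.7 degrees, less where a joint would pass 70% of its speed; a pose out of reach is approached as far as the arm can. A call is refused whole if a number of a shift passes 62.5 or a number of a turn 10.7, either way. A call with a gripper value outside its range is refused whole. The fingers move at their own pace and stop on an object; "newtons" is the grip in N (left out, the last holds). Time passes only in rows, so rows that do not move let the fingers close. It gives the time, the measured TCP pose, the force, the opening and the grip force at its end, in the units of the state.
- r.get_state(): the state, without advancing time (a new reading comes with each control period).
- viewer.read_camera(name): name is "scene" or "top" or "wrist"; returns (picture, depth): 420x560x3 uint8, blue, green, red; 420x560 float32, m along the optical axis (not along the pixel's ray), 0 where there is no reading.
- viewer.calibration(name): a dict with "fx", "fy", "cx", "cy" (pixels), "k1" (the pictures are not rectified: a ray, as slopes to the right and down, at radius r is drawn at 1 + k1 r^2 times it, then the intrinsics apply), "pose" (4x4, takes a point from camera to world coordinates); the wrist camera has in their place "hand_eye" (4x4, takes a point from camera to tool coordinates, whose origin is the TCP and whose axes are the flange's). Camera axes: x right, y down, z forward; pixel columns grow to the right and rows downward; lengths in m; the calibration is good to about 2 mm. A picture is of the moment at which its call begins: read the wrist's pose just before it. calibration takes no time and is no camera call.
- workorder.finish_job(): hands the job in; it is judged then, once.
Trained networks look in the newest picture that a camera, given by its name, has taken for a name from the list of things; names that differ only in an ending like _2 or _b are one class to them, and where a whole thing is asked for, a point or a joint stands for the part that bears it (a point fixed in the world has none). Each returns a list of dicts, best first, with "p" (0 to 1); they miss things now and then, are a little off and sometimes report something else, mostly with a low value. They report only what shows in the picture. A call takes as long as a camera call. They do not tell look-alikes from the thing itself.
- viewer.find_in(camera, thing): "position" ([column, row] in pixels, amid what is visible of it).
- viewer.cut_out(camera, thing): "region" (420x560 bool, what is visible of it) and "position" ([column, row] in pixels, amid what is visible of it).
The state is a dict: "t": time; "q": joint angles; "qvel": joint speeds; "tau": joint torques, N m; "ee_pos": TCP position; "tcp_rot": TCP orientation; "force": force on the tool from outside, world axes, zero at the start; "wrist_torque": the same for the moment, N m; "opening": opening from 0.0 (shut) to 1.0 (fully open); "grasp_force": force on a finger pad.
Only numpy, scipy, OpenCV 4.12 (cv2) and the standard library are available. Lean on these libraries where they do the work, as an engineer would, in place of code of your own. Each camera call takes 0.05 s, during which the arm holds its last target. There are 200 camera calls.

## Working session

There is one attempt and no reset: what is moved stays moved. The work goes in short steps, Python scripts to look and compute and a tool call to move; the robot and the scene stay as the last step left them, time stands still between calls to the robot, and variables do not carry over. Pictures are saved under pics/ and viewed, at most 14 in all, crops included, and the job is handed in when it is done.

Besides the shell and the picture viewer there is one more tool, called after "Emit:" as name(argument=value, ...) on one line, values as JSON. servo_tool: Moves the arm, as the interface text tells. Its arguments: {"type":"object","properties":{"steps":{"type":"string"},"newtons":{"type":"number"}},"required":["steps"]}

```bash
ls; mkdir -p pics
cat > h.py <<'E'
import numpy as np, cv2
from plant import r, viewer, workorder
from scipy.spatial.transform import Rotation as R
def cam(n):
    s=r.get_state(); im,d=viewer.read_camera(n); c=viewer.calibration(n)
    if 'pose' in c: P=np.array(c['pose'])
    else:
        T=np.eye(4);T[:3,:3]=R.from_quat(s['tcp_rot']).as_matrix();T[:3,3]=s['ee_pos'];P=T@np.array(c['hand_eye'])
    return im,d,c,P
def cloud(d,c,P):
    K=np.array([[c['fx'],0,c['cx']],[0,c['fy'],c['cy']],[0,0,1.]])
    v,u=np.mgrid[:420,:560]
    p=cv2.undistortPoints(np.stack([u,v],-1).reshape(-1,1,2).astype(float),K,np.array([c['k1'],0,0,0.])).reshape(420,560,2)
    X=np.dstack([p*d[...,None],d])
    return X@P[:3,:3].T+P[:3,3]
E
python3 - <<'E'
from h import *
for n in['scene','top']:
    im,d,c,P=cam(n); cv2.imwrite(f'pics/{n}1.png',im)
    np.savez(f'{n}.npz',im=im,X=cloud(d,c,P),d=d)
    for t in['log_75','log_95','log_115','log_135','cradle_a','round_tagged','round_plain']:
        X=cloud(d,c,P)
        print(n,t,[(np.round(o['p'],2),np.round(o['position']).tolist(),int(o['region'].sum()),np.round(np.median(X[o['region']&(d>0)],0),3).tolist()) for o in viewer.cut_out(n,t)[:6]])
print(r.get_state()['t'])
E
```

```text
pics
scene log_75 [(np.float64(0.95), [148.0, 280.0], 784, [0.328, -0.402, 0.039]), (np.float64(0.88), [219.0, 260.0], 597, [0.444, -0.257, 0.044]), (np.float64(0.74), [254.0, 226.0], 625, [0.443, -0.08, 0.041]), (np.float64(0.67), [176.0, 233.0], 435, [0.276, -0.233, 0.041]), (np.float64(0.64), [305.0, 177.0], 296, [0.434, 0.252, 0.037]), (np.float64(0.64), [264.0, 348.0], 1045, [0.702, -0.441, 0.041])]
scene log_95 [(np.float64(0.95), [148.0, 280.0], 784, [0.328, -0.402, 0.039]), (np.float64(0.88), [219.0, 260.0], 597, [0.444, -0.257, 0.044]), (np.float64(0.74), [254.0, 226.0], 625, [0.443, -0.08, 0.041]), (np.float64(0.67), [176.0, 233.0], 435, [0.276, -0.233, 0.041]), (np.float64(0.64), [305.0, 177.0], 296, [0.434, 0.252, 0.037]), (np.float64(0.64), [264.0, 348.0], 1045, [0.702, -0.441, 0.041])]
scene log_115 [(np.float64(0.95), [148.0, 280.0], 784, [0.328, -0.402, 0.039]), (np.float64(0.88), [219.0, 260.0], 597, [0.444, -0.257, 0.044]), (np.float64(0.74), [254.0, 226.0], 625, [0.443, -0.08, 0.041]), (np.float64(0.67), [176.0, 233.0], 435, [0.276, -0.233, 0.041]), (np.float64(0.6
[... 2298 characters left out ...]
, (np.float64(0.86), [366.0, 220.0], 682, [0.432, -0.244, 0.044]), (np.float64(0.8), [424.0, 264.0], 763, [0.321, -0.391, 0.041]), (np.float64(0.76), [161.0, 225.0], 538, [0.427, 0.259, 0.044]), (np.float64(0.63), [434.0, 117.0], 619, [0.693, -0.425, 0.042])]
top cradle_a [(np.float64(0.96), [235.0, 140.0], 967, [0.643, 0.088, 0.031]), (np.float64(0.93), [306.0, 128.0], 765, [0.66, -0.099, 0.033]), (np.float64(0.92), [191.0, 142.0], 804, [0.645, 0.194, 0.031]), (np.float64(0.78), [274.0, 132.0], 647, [0.658, -0.021, 0.033])]
top round_tagged [(np.float64(0.68), [366.0, 124.0], 1516, [0.667, -0.249, 0.069])]
top round_plain [(np.float64(0.96), [133.0, 144.0], 1564, [0.629, 0.324, 0.069])]
0.8
```

View pics/top1.png

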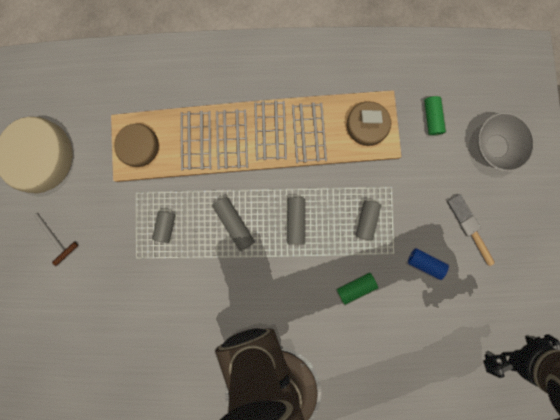

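View pics/scene1.png

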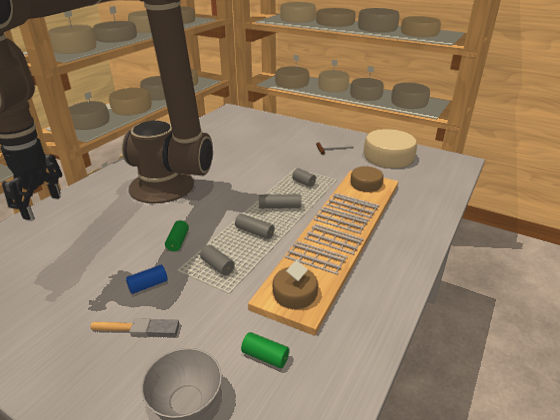

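Top view: the tagged cheese is at the right (370,122). The grey logs on the mat are at (164,225), (233,222), (297,220) and (369,220). The look-alikes are green (357,289), green (434,115) and blue (428,264), none of them on the mat. The four cradles lie at columns ~195, 232, 270 and 309. Next I'll fit cylinders and cradle rectangles.

Run:
```python
from h import *
from scipy.optimize import least_squares
S={n:np.load(n+'.npz') for n in['scene','top']}
lum=lambda im:im.max(-1).astype(int)
seeds=[(.427,.259),(.429,.086),(.43,-.07),(.432,-.244)]
for s in seeds:
  for n in['top','scene']:
    X,im=S[n]['X'],S[n]['im']
    m=(np.hypot(X[...,0]-s[0],X[...,1]-s[1])<.085)&(X[...,2]>.02)&(X[...,2]<.06)&(S[n]['d']>0)
    k,l,st,_=cv2.connectedComponentsWithStats(m.astype(np.uint8)); i=1+np.argmax(st[1:,4]); Q=X[l==i]
    def res(p):
        u=np.array([np.cos(p[2]),np.sin(p[2])]); e=(Q[:,:2]-p[:2])@np.array([-u[1],u[0]])
        return np.hypot(e,Q[:,2]-p[3])-.023
    c=Q.mean(0);v=np.linalg.svd(Q[:,:2]-c[:2],full_matrices=False)[2][0]; v=v*np.sign(v[0])
    f=least_squares(res,[c[0],c[1],np.arctan2(v[1],v[0]),.026],loss='soft_l1',f_scale=.002).x
    u=np.array([np.cos(f[2]),np.sin(f[2])]);a=Q[:,:2]@u; lo,hi=np.percentile(a,[.5,99.5])
    ctr=f[:2]+u*((lo+hi)/2-f[:2]@u)
    print(n,len(Q),'ctr',ctr.round(4),'ang',np.degrees(f[2]).round(1),'z',f[3].round(4),'len',(hi-lo).round(4), im[l==i].mean(0).round())
X,im=S['top']['X'],S['top']['im']
hsv=cv2.cvtColor(im,cv2.COLOR_BGR2HSV)
T,_,c,P=None,None,viewer.calibration('top'),np.array(viewer.calibration('top')['pose'])
for n in['top','scene']:
  X=S[n]['X'];d=S[n]['d']
  print(n,'board z',np.median(X[(abs(X[...,0]-.56)<.008)&(abs(X[...,1])<.2)][:,2]))
  for o in viewer.cut_out(n,'cradle_a'):
    m=o['region']&(X[...,2]>.030)&(X[...,2]<.045)
    Q=X[m][:,:2]
    print(n,round(o['p'],2),np.round(o['position']),'rect',[np.round(q,3) for q in cv2.minAreaRect((Q*1000).astype(np.float32))],
     'lohi',np.percentile(Q,[1,99],axis=0).round(3).tolist(), np.percentile(X[m][:,2],[5,50,95]).round(3))
  for t in['round_tagged','round_plain']:
    m=viewer.cut_out(n,t)[0]['region']&(abs(X[...,2]-.07)<.006); print(t,cv2.minEnclosingCircle((X[m][:,:2]*1000).astype(np.float32)))
im=S['top']['im']
cv2.imwrite('pics/crop.png',cv2.resize(im[85:265,100:410],None,fx=2.5,fy=2.5,interpolation=2))
print(r.get_state()['t'])
```

```text
top 534 ctr [0.4269 0.2661] ang -12.7 z 0.025 len 0.0724 [ 89.  99. 102.]
scene 248 ctr [0.4279 0.2661] ang -12.3 z 0.0251 len 0.078 [ 83.  94. 101.]
top 1020 ctr [0.4298 0.0886] ang 31.1 z 0.0251 len 0.1336 [82. 91. 94.]
scene 538 ctr [0.4302 0.0918] ang 31.7 z 0.029 len 0.134 [ 88. 100. 106.]
top 882 ctr [ 0.4338 -0.068 ] ang -1.5 z 0.0253 len 0.1127 [ 89.  99. 102.]
scene 559 ctr [ 0.4355 -0.0651] ang -1.5 z 0.0284 len 0.1142 [ 90. 102. 109.]
top 685 ctr [ 0.4311 -0.2479] ang -15.1 z 0.0246 len 0.0944 [ 87.  97. 100.]
scene 569 ctr [ 0.4324 -0.2457] ang -14.8 z 0.0279 len 0.0974 [ 87.  99. 105.]
top board z 0.00021539496878442144
top 0.96 [235. 140.] rect [array([644.335,  89.588]), array([151.227,  78.981]), np.float64(0.074)] lohi [[0.571, 0.051], [0.718, 0.129]] [0.03  0.034 0.039]
top 0.93 [306. 128.] rect [array([ 656.708, -106.262]), array([151.903,  77.648]), np.float64(3.183)] lohi [[0.583, -0.145], [0.73, -0.067]] [0.03  0.035 0.039]
top 0.92 [191. 142.] rect [array([643.862, 182.21 ]), array([148.64 ,  76.013]), np.float64(2.781)] lohi [[0.571, 0.144], [0.715, 0.22]] [0.
[... 292 characters left out ...]
23730469), 53.81150436401367)
scene board z 0.0029957827958903005
scene 0.79 [352. 202.] rect [array([643.903, 181.847]), array([148.802,  78.678]), np.float64(1.982)] lohi [[0.571, 0.144], [0.716, 0.221]] [0.031 0.034 0.039]
scene 0.76 [341. 221.] rect [array([644.408,  92.245]), array([149.489,  82.005]), np.float64(1.659)] lohi [[0.574, 0.052], [0.716, 0.132]] [0.031 0.035 0.041]
scene 0.65 [316. 252.] rect [array([ 656.551, -104.459]), array([148.985,  80.376]), np.float64(1.799)] lohi [[0.585, -0.146], [0.73, -0.065]] [0.031 0.036 0.04 ]
round_tagged ((673.7767944335938, -254.54165649414062), 54.19034194946289)
round_plain ((631.2433471679688, 328.39654541015625), 54.97013473510742)
1.1
```

View pics/crop.png

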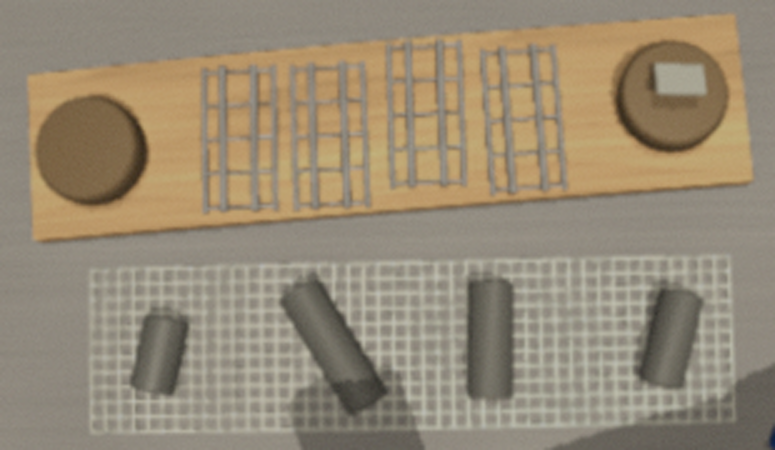

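The crop confirms it: grey logs left to right are 75, 135, 115 and 95, and the tag is on the right-hand cheese. So the cradles left to right take 135, 115, 95, 75. I'll start with log_95.

Run:
```python
from h import *
s=r.get_state(); M=R.from_quat(s['tcp_rot']).as_matrix(); print(s['ee_pos'],M.round(3),s['opening'],s['t'],np.round(s['q'],2))
```

```text
[ 0.15555156 -0.5014258   0.23131252] [[ 0.955  0.296 -0.   ]
 [ 0.296 -0.955 -0.   ]
 [-0.     0.    -1.   ]] 0.9996819991836032 1.1 [-1.27  0.13 -0.04  1.41 -0.    1.57]
```

Emit:
servo_tool(steps="46 42 -18 0 0 -5.4 1;46 42 -18 0 0 -5.4 1;46 42 -18 0 0 -5.4 1;46 42 -18 0 0 -5.4 1;46 43 -18 0 0 -5.4 1;46 43 -18 0 0 -5.2 1;0 0 0 0 0 0 1;0 0 0 0 0 0 1", newtons=40)

```text
t: 2.1
ee_pos: [0.4207, -0.2573, 0.1276]
tcp_rot: [0.992, -0.13, -0.0, 0.0]
force: [-0.5, 0.3, -0.3]
opening: 1.001
grasp_force: 0.0
```

```bash
cat > w.py <<'E'
import sys
from h import *
im,d,c,P=cam('wrist'); X=cloud(d,c,P); s=r.get_state()
m=(d>0)&(X[...,2]>.02)&(X[...,2]<.1)
if len(sys.argv)>1: cv2.imwrite('pics/'+sys.argv[1],im)
k,l,st,_=cv2.connectedComponentsWithStats(m.astype(np.uint8))
from scipy.optimize import least_squares
for i in range(1,k):
    if st[i,4]<3000: continue
    Q=X[l==i]
    t=np.percentile(Q[:,2],99); 
    if t-Q[:,2].min()<.012: continue
    Q=Q[Q[:,2]>t-.015]
    cc=Q.mean(0);v=np.linalg.svd(Q[:,:2]-cc[:2],full_matrices=False)[2][0]; v=v*np.sign(v[0])
    f=least_squares(lambda p:np.hypot((Q[:,:2]-p[:2])@np.array([-np.sin(p[2]),np.cos(p[2])]),Q[:,2]-p[3])-.023,[cc[0],cc[1],np.arctan2(v[1],v[0]),t-.023],loss='soft_l1',f_scale=.002).x
    u=np.array([np.cos(f[2]),np.sin(f[2])]);a=Q[:,:2]@u; lo,hi=np.percentile(a,[.5,99.5])
    ctr=f[:2]+u*((lo+hi)/2-f[:2]@u)
    print(st[i],'ctr',ctr.round(4),'ang',np.degrees(f[2]).round(1),'z',f[3].round(4),'len',(hi-lo).round(4))
M=R.from_quat(s['tcp_rot']).as_matrix(); print(np.round(s['ee_pos'],4),'yaw',np.degrees(np.arctan2(M[1,0],M[0,0])).round(1),s['t'])
E
python3 w.py w1.png
```

```text
[   0    0  133   52 3459] ctr [ 0.5921 -0.1527] ang 93.9 z 0.0051 len 0.0842
[ 226  134   65  137 8257] ctr [ 0.434  -0.2485] ang -15.0 z 0.0266 len 0.0934
[   0  177   93  157 9197] ctr [ 0.4359 -0.0681] ang -1.3 z 0.0268 len 0.1123
[ 414  246  138   79 7057] ctr [ 0.3213 -0.3957] ang 62.2 z 0.0233 len 0.0934
[ 0.4204 -0.2579  0.1279] yaw -15.0 2.15
```

View pics/w1.png

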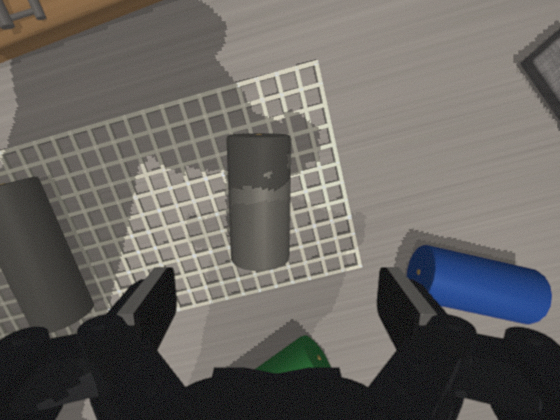

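The wrist view shows the grey log_95 at (260,200), between the fingers' lines; blue and green are aside. Descending.

Emit:
servo_tool(steps="6 5 -20 0 0 0 1;6 5 -30 0 0 0 1;0 0 -30 0 0 0 1;0 0 -25 0 0 0 1;0 0 -16 0 0 0 1;0 0 0 0 0 0 1;0 0 0 0 0 0 -1;0 0 0 0 0 0 -1;0 0 0 0 0 0 -1;0 0 0 0 0 0 -1", newtons=40)

```text
t: 3.4
ee_pos: [0.4334, -0.2479, 0.0078]
tcp_rot: [0.991, -0.13, 0.001, 0.001]
force: [-1.8, -0.5, 5.6]
opening: 0.522
grasp_force: 40.3
```

Emit:
servo_tool(steps="0 0 15 0 0 0 -1;0 0 40 0 0 0 -1;0 0 50 0 0 0 -1;35 36 0 0 0 2.6 -1;40 40 0 0 0 2.6 -1;40 40 0 0 0 2.6 -1;40 40 0 0 0 2.6 -1;40 44 0 0 0 2.6 -1;36 40 0 0 0 2.8 -1;0 0 0 0 0 0 -1")

```text
t: 4.65
ee_pos: [0.6655, -0.0041, 0.1112]
tcp_rot: [1.0, 0.01, 0.0, -0.0]
force: [-1.2, -0.7, -1.7]
opening: 0.524
grasp_force: 41.4
```

Emit:
servo_tool(steps="0 0 0 0 0 0 -1")

```text
t: 4.78
ee_pos: [0.6633, -0.0072, 0.1116]
tcp_rot: [1.0, 0.008, -0.0, 0.0]
force: [0.2, -0.5, -1.5]
opening: 0.526
grasp_force: 41.4
```

```bash
cat > cr.py <<'E'
from h import *
im,d,c,P=cam('wrist'); X=cloud(d,c,P); s=r.get_state()
for o in viewer.cut_out('wrist','cradle_a'):
    m=o['region']&(X[...,2]>.030)&(X[...,2]<.045); Q=X[m][:,:2]
    if len(Q)>200: print(round(o['p'],2),np.round(o['position']),[np.round(q,1) for q in cv2.minAreaRect((Q*1000).astype(np.float32))])
M=R.from_quat(s['tcp_rot']).as_matrix(); print(np.round(s['ee_pos'],4),'yaw',np.degrees(np.arctan2(M[1,0],M[0,0])).round(1),s['t'])
E
python3 cr.py; python3 w.py w2.png
```

```text
0.98 [436. 205.] [array([ 660.8, -105.7]), array([143.9,  78.3]), np.float64(3.1)]
0.93 [114. 213.] [array([655.3,  89.7]), array([130.8,  78.3]), np.float64(1.7)]
0.66 [257. 143.] [array([716.6,  -7.4]), array([47. , 77.6]), np.float64(0.9)]
0.59 [ 34. 241.] [array([644.6, 169.5]), array([151.5,  55.9]), np.float64(0.2)]
[ 0.6631 -0.0078  0.1118] yaw 0.8 4.825
[     0     79    560    262 105049] ctr [ 0.6812 -0.0069] ang -87.0 z 0.019 len 0.4113
[ 0.663  -0.0084  0.112 ] yaw 0.8 4.925
```

View pics/w2.png

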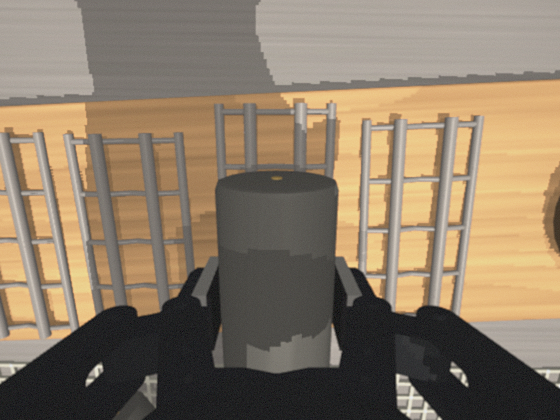

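Log_95 is held above the third cradle, with wires at (250,130) and (300,130) on either side of it. Lowering.

Emit:
servo_tool(steps="2 0 -30 0 0 0 -1;0 0 -25 0 0 0 -1;0 0 -10 0 0 0 -1;0 0 -5 0 0 0 -1;0 0 -3 0 0 0 -1;0 0 0 0 0 0 -1")

```text
t: 5.68
ee_pos: [0.666, -0.0075, 0.0392]
tcp_rot: [1.0, 0.007, 0.0, 0.0]
force: [-0.2, -0.2, -1.2]
opening: 0.525
grasp_force: 41.4
```

Emit:
servo_tool(steps="0 0 -1 0 0 0 -1;0 0 -1 0 0 0 -1;0 0 -0.5 0 0 0 -1;0 0 0 0 0 0 -1")

```text
t: 6.18
ee_pos: [0.6659, -0.0074, 0.0366]
tcp_rot: [1.0, 0.007, 0.0, -0.0]
force: [-1.3, -0.2, 3.0]
opening: 0.526
grasp_force: 41.9
```

Emit:
servo_tool(steps="0 0 0 0 0 0 0.1;0 0 0 0 0 0 0.5;0 0 0 0 0 0 0.5;0 0 20 0 0 0 0.5;0 0 40 0 0 0 0.5;0 0 30 0 0 0 0.5;-40 -10 0 0 0 0 1;-50 -10 0 0 0 -1 1;-60 -15 0 0 0 -1 1;0 0 0 0 0 0 1")

```text
t: 7.42
ee_pos: [0.5108, -0.0429, 0.1255]
tcp_rot: [1.0, -0.011, -0.002, -0.0]
force: [0.5, -0.2, 0.5]
opening: 0.999
grasp_force: 0.0
```

```bash
python3 w.py; python3 cr.py
```

```text
[    0     0   560   150 70429] ctr [ 0.6285 -0.0088] ang 0.9 z 0.0552 len 0.0209
[  30  228  103   95 5271] ctr [0.4644 0.1077] ang 31.4 z 0.0266 len 0.0586
[ 281  231   61  141 7834] ctr [ 0.4395 -0.0686] ang -1.3 z 0.0264 len 0.1083
[ 0.5139 -0.0427  0.1263] yaw -1.2 7.475
0.67 [238.  73.] [array([622.7,  -9. ]), array([64.9, 77.8]), np.float64(1.0)]
0.65 [64. 76.] [array([613.9,  88.8]), array([86.5, 78.9]), np.float64(1.7)]
0.6 [371.  52.] [array([ 618.7, -108.1]), array([71.5, 78. ]), np.float64(2.8)]
0.23 [ 92. 281.] [array([433.5,  86.4]), array([134.3,  42.8]), np.float64(31.2)]
[ 0.5157 -0.0426  0.1266] yaw -1.2 7.525
```

Emit:
servo_tool(steps="-40 -13 0 0 0 0 1;-40 -12 0 0 0 0 1;-1 0 -30 0 0 0 1;0 0 -40 0 0 0 1;0 0 -35 0 0 0 1;0 0 -14 0 0 0 1;0 0 0 0 0 0 1;0 0 0 0 0 0 1")

```text
t: 8.57
ee_pos: [0.4362, -0.0675, 0.0082]
tcp_rot: [1.0, -0.01, 0.001, 0.0]
force: [-0.9, 0.6, 0.1]
opening: 0.998
grasp_force: 0.0
```

Emit:
servo_tool(steps="0 0 0 0 0 0 -1;0 0 0 0 0 0 -1;0 0 0 0 0 0 -1;0 0 0 0 0 0 -1;0 0 15 0 0 0 -1;0 0 40 0 0 0 -1;0 0 50 0 0 0 -1;30 40 0 0 0 1.2 -1;40 40 0 0 0 1.2 -1;40 40 0 0 0 0 -1", newtons=40)

```text
t: 9.82
ee_pos: [0.5466, 0.0345, 0.1132]
tcp_rot: [1.0, 0.028, 0.0, -0.008]
force: [0.2, -1.0, -2.2]
opening: 0.522
grasp_force: 41.6
```

Emit:
servo_tool(steps="40 38 0 0 0 0 -1;40 0 0 0 0 0 -1;18 0 0 0 0 0 -1;0 0 0 0 0 0 -1;0 0 0 0 0 0 -1")

```text
t: 10.45
ee_pos: [0.6441, 0.0544, 0.1122]
tcp_rot: [0.999, 0.04, -0.001, -0.014]
force: [-0.5, 0.2, -2.4]
opening: 0.528
grasp_force: 41.6
```

```bash
python3 cr.py
```

```text
0.87 [506. 220.] [array([ 657.8, -105.4]), array([150.5,  77.6]), np.float64(3.3)]
0.64 [ 91. 200.] [array([644.7, 181.7]), array([150.4,  79. ]), np.float64(1.0)]
0.63 [407. 112.] [array([665.3,  -8.1]), array([150.3,  77.8]), np.float64(1.0)]
0.56 [201. 160.] [array([652. ,  90.3]), array([137.9,  76.9]), np.float64(0.9)]
[0.644  0.0543 0.1124] yaw 4.5 10.5
```

Run:
```python
from h import *
s=r.get_state();print(np.round(s['q'],3),R.from_quat(s['tcp_rot']).as_matrix().round(3))
```

```text
[0.071 0.377 0.024 1.218 0.028 3.134] [[ 0.997  0.079 -0.003]
 [ 0.079 -0.996  0.028]
 [-0.001 -0.028 -1.   ]]
```

Joint 6 is at its limit here, so I'll turn the tool half round (the log is symmetric) before going further left.

Emit:
servo_tool(steps="0 2 0 0 0 8 -1;0 4 0 -1.6 0 9 -1;0 4 0 0 0 10 -1;0 4 0 0 0 10 -1;0 4 0 0 0 10 -1;0 4 0 0 0 10 -1;0 4 0 0 0 10 -1;0 4 0 0 0 10 -1;0 4 0 0 0 10 -1;0 2 0 0 0 10 -1")

```text
t: 11.8
ee_pos: [0.6442, 0.0905, 0.1126]
tcp_rot: [0.63, 0.776, -0.003, 0.003]
force: [0.1, -0.1, -2.1]
opening: 0.526
grasp_force: 41.7
```

Emit:
servo_tool(steps="0 0 0 0 0 10 -1;0 0 0 0 0 10 -1;0 0 0 0 0 10 -1;0 0 0 0 0 10 -1;0 0 0 0 0 10 -1;0 0 0 0 0 10 -1;0 0 0 0 0 10 -1;0 0 0 0 0 9.5 -1;0 0 0 0 0 0 -1;0 0 0 0 0 0 -1")

```text
t: 13.05
ee_pos: [0.6446, 0.0904, 0.1124]
tcp_rot: [-0.008, 1.0, -0.001, 0.004]
force: [0.2, 0.2, -2.6]
opening: 0.526
grasp_force: 41.7
```

```bash
cat > st.py <<'E'
from h import *
s=r.get_state();M=R.from_quat(s['tcp_rot']).as_matrix();print(np.round(s['q'],3),np.round(s['ee_pos'],4),'yaw',np.degrees(np.arctan2(M[1,0],M[0,0])).round(1),'z',M[:,2].round(3),s['opening'],s['t'])
E
python3 st.py;python3 cr.py
```

```text
[ 0.14   0.378  0.025  1.209 -0.003  0.125] [0.6446 0.0904 0.1124] yaw -179.1 z [ 0.009 -0.001 -1.   ] 0.5263469504297961 13.05
0.87 [ 29. 233.] [array([657.6, -92.6]), array([150. ,  54.1]), np.float64(2.5)]
0.61 [279. 119.] [array([583.9,  88.4]), array([26.2, 77.5]), np.float64(1.0)]
0.57 [434. 198.] [array([643.5, 182.2]), array([146.5,  78.5]), np.float64(1.2)]
[0.6447 0.0904 0.1123] yaw -179.1 13.1
```

Emit:
servo_tool(steps="-1 0 -30 0 0.5 0 -1;0 0 -25 0 0 0 -1;0 0 -12 0 0 0 -1;0 0 -5 0 0 0 -1;0 0 -2 0 0 0 -1;0 0 -1 0 0 0 -1;0 0 0 0 0 0 -1;0 0 0 0 0 0 -1")

```text
t: 14.15
ee_pos: [0.6442, 0.0905, 0.0375]
tcp_rot: [-0.009, 1.0, -0.001, 0.0]
force: [-0.1, -0.7, -1.9]
opening: 0.524
grasp_force: 41.7
```

Emit:
servo_tool(steps="0 0 -1 0 0 0 -1;0 0 -0.5 0 0 0 -1;0 0 0 0 0 0 -1;0 0 0 0 0 0 -1")

```text
t: 14.65
ee_pos: [0.6443, 0.0905, 0.0371]
tcp_rot: [-0.009, 1.0, -0.001, 0.001]
force: [-2.0, -0.1, 6.7]
opening: 0.527
grasp_force: 42.5
```

Emit:
servo_tool(steps="0 0 0 0 0 0 0.1;0 0 0 0 0 0 0.5;0 0 0 0 0 0 0.5;0 0 20 0 0 0 0.5;0 0 40 0 0 0 0.5;0 0 30 0 0 0 0.5;-40 0 0 0 0 7 1;-40 0 0 0 0 8 1;-50 0 0 0 0 8 1;-50 0 0 0 0 7.5 1")

```text
t: 15.9
ee_pos: [0.4625, 0.0904, 0.1254]
tcp_rot: [-0.274, 0.962, -0.001, 0.0]
force: [0.4, 0.8, 0.6]
opening: 0.999
grasp_force: 0.0
```

Emit:
servo_tool(steps="-34 0 0 0 0 0 1;0 0 0 0 0 0 1;0 0 0 0 0 0 1")

```text
t: 16.27
ee_pos: [0.4308, 0.0906, 0.1259]
tcp_rot: [-0.272, 0.962, -0.001, 0.001]
force: [0.4, -0.1, -0.2]
opening: 1.001
grasp_force: 0.0
```

```bash
python3 w.py;python3 st.py
```

```text
[  242   119    66   190 11343] ctr [0.4316 0.0881] ang 31.2 z 0.0268 len 0.1323
[   0  253  115   86 5638] ctr [ 0.5954 -0.0253] ang -80.2 z 0.0082 len 0.0869
[ 437  269   87   68 3187] ctr [0.411  0.2692] ang -12.3 z 0.0269 len 0.0398
[0.4311 0.0905 0.1258] yaw -148.5 16.325
[ 2.080e-01 -1.200e-02 -4.190e-01  1.163e+00 -1.000e-03 -3.420e-01] [0.4311 0.0905 0.1258] yaw -148.5 z [ 0.002 -0.001 -1.   ] 1.001781965564131 16.325
```

Emit:
servo_tool(steps="0 -2 -30 0 0 0 1;0 0 -40 0 0 0 1;0 0 -35 0 0 0 1;0 0 -13 0 0 0 1;0 0 0 0 0 0 1;0 0 0 0 0 0 1;0 0 0 0 0 0 -1;0 0 0 0 0 0 -1;0 0 0 0 0 0 -1;0 0 0 0 0 0 -1", newtons=50)

```text
t: 17.58
ee_pos: [0.4305, 0.0885, 0.0085]
tcp_rot: [-0.272, 0.962, -0.001, 0.001]
force: [-1.3, -0.4, 5.6]
opening: 0.521
grasp_force: 50.3
```

Emit:
servo_tool(steps="0 0 15 0 0 0 -1;0 0 40 0 0 0 -1;0 0 50 0 0 0 -1;33 14 0 0 0 -5 -1;36 16 0 0 0 -5 -1;36 16 0 0 0 -5 -1;36 16 0 0 0 -5 -1;36 16 0 0 0 -5 -1;36 16 0 0 0 -4.8 -1;0 0 0 0 0 0 -1")

```text
t: 18.82
ee_pos: [0.6446, 0.1833, 0.1119]
tcp_rot: [-0.015, 1.0, -0.001, -0.0]
force: [-1.1, -0.8, -2.3]
opening: 0.525
grasp_force: 51.6
```

Emit:
servo_tool(steps="0 0 0 0 0 0 -1;0 0 0 0 0 0 -1")

```text
t: 19.08
ee_pos: [0.6421, 0.182, 0.1131]
tcp_rot: [-0.015, 1.0, -0.001, -0.0]
force: [-0.3, 0.6, -1.4]
opening: 0.529
grasp_force: 51.6
```

```bash
python3 cr.py;python3 st.py
```

```text
0.95 [ 40. 240.] [array([668.7,  14.7]), array([ 55.7, 158.7]), np.float64(80.5)]
0.8 [167. 154.] [array([635.,  90.]), array([128.3,  78.1]), np.float64(1.6)]
0.64 [279. 120.] [array([574.9, 181.4]), array([ 9.6, 77.2]), np.float64(0.8)]
[0.6422 0.182  0.1132] yaw -178.3 19.125
[ 2.770e-01  4.170e-01  8.300e-02  1.238e+00 -1.000e-03  2.470e-01] [0.6423 0.182  0.1132] yaw -178.3 z [ 0.    -0.001 -1.   ] 0.5203523557154484 19.175
```

Lowering to TCP z ≈ 0.0375.

Emit:
servo_tool(steps="1 0 -30 0 0 0 -1;0 0 -25 0 0 0 -1;0 0 -12 0 0 0 -1;0 0 -5 0 0 0 -1;0 0 -2 0 0 0 -1;0 0 -1.5 0 0 0 -1;0 0 -0.5 0 0 0 -1;0 0 0 0 0 0 -1;0 0 0 0 0 0 -1")

```text
t: 20.3
ee_pos: [0.6445, 0.1826, 0.0376]
tcp_rot: [-0.015, 1.0, -0.001, 0.001]
force: [-0.3, -0.2, 4.7]
opening: 0.519
grasp_force: 52.1
```

Emit:
servo_tool(steps="0 0 0 0 0 0 0.1;0 0 0 0 0 0 0.5;0 0 0 0 0 0 0.5;0 0 20 0 0 0 0.5;0 0 40 0 0 0 0.5;0 0 30 0 0 0 0.5;-40 15 0 0 0 -3 1;-40 17 0 0 0 -3 1;-50 17 0 0 0 -4 1;-50 18 0 0 0 -4 1")

```text
t: 21.55
ee_pos: [0.4624, 0.2497, 0.1264]
tcp_rot: [0.108, 0.994, -0.001, -0.0]
force: [-0.1, 1.0, -0.2]
opening: 0.999
grasp_force: 0.0
```

Emit:
servo_tool(steps="-37 16 0 0 0 0 1;0 0 0 0 0 0 1;0 0 0 0 0 0 1")

```text
t: 21.92
ee_pos: [0.4275, 0.2655, 0.1267]
tcp_rot: [0.107, 0.994, -0.001, 0.0]
force: [0.1, 0.5, -0.5]
opening: 1.0
grasp_force: 0.0
```

```bash
python3 w.py;python3 st.py
```

```text
[ 246  161   64  110 6467] ctr [0.4271 0.2656] ang -12.4 z 0.0267 len 0.0737
[ 231  331  165   56 3802] ctr [0.5692 0.2741] ang 91.0 z 0.0052 len 0.1232
[0.4279 0.2653 0.1266] yaw 167.7 21.975
[ 5.560e-01  1.070e-01 -2.910e-01  1.173e+00 -1.000e-03  7.700e-01] [0.4279 0.2653 0.1266] yaw 167.7 z [ 0.    -0.001 -1.   ] 0.9992463826272237 21.975
```

Emit:
servo_tool(steps="0 0 -30 0 0 0 1;0 0 -40 0 0 0 1;0 0 -35 0 0 0 1;0 0 -13 0 0 0 1;0 0 0 0 0 0 1;0 0 0 0 0 0 1;0 0 0 0 0 0 -1;0 0 0 0 0 0 -1;0 0 0 0 0 0 -1;0 0 0 0 0 0 -1", newtons=40)

```text
t: 23.22
ee_pos: [0.4273, 0.2656, 0.0095]
tcp_rot: [0.107, 0.994, -0.0, 0.0]
force: [-0.5, -1.0, 4.8]
opening: 0.525
grasp_force: 40.3
```

Emit:
servo_tool(steps="0 0 15 0 0 0 -1;0 0 40 0 0 0 -1;0 0 50 0 0 0 -1;0 -35 0 0 0 2 -1;0 -40 0 0 0 2 -1;0 -42 0 0 0 2 -1;0 -42 0 0 0 2 -1;0 -42 0 0 0 2 -1;0 -42 0 0 0 2 -1;0 -42 0 0 0 2 -1")

```text
t: 24.48
ee_pos: [0.4269, -0.0209, 0.1145]
tcp_rot: [-0.016, 1.0, -0.001, 0.0]
force: [0.4, 0.1, -0.8]
opening: 0.522
grasp_force: 41.4
```

Emit:
servo_tool(steps="30 -42 0 0 0 1.3 -1;40 -44 0 0 0 0 -1;40 0 0 0 0 0 -1;40 0 0 0 0 0 -1;40 0 0 0 0 0 -1;39 0 0 0 0 0 -1;0 0 0 0 0 0 -1;0 0 0 0 0 0 -1;0 0 0 0 0 0 -1")

```text
t: 25.6
ee_pos: [0.655, -0.1056, 0.1141]
tcp_rot: [-0.026, 1.0, -0.001, -0.0]
force: [0.2, 0.1, -1.5]
opening: 0.524
grasp_force: 41.4
```

```bash
python3 cr.py;python3 st.py
```

```text
0.98 [257. 150.] [array([ 613.1, -108.3]), array([59.4, 77.6]), np.float64(3.1)]
0.58 [524. 217.] [array([646.6,  67.1]), array([150.7,  38.3]), np.float64(4.2)]
0.57 [394. 170.] [array([649.6,  -8.3]), array([118.7,  78.3]), np.float64(1.0)]
[ 0.6551 -0.1056  0.1142] yaw -177.0 25.65
[-1.590e-01  4.090e-01  7.300e-02  1.235e+00 -1.000e-03 -2.120e-01] [ 0.6552 -0.1056  0.1142] yaw -177.0 z [ 0.    -0.002 -1.   ] 0.5247879083636073 25.7
```

Emit:
servo_tool(steps="2 0 -30 0 0 0 -1;0 0 -25 0 0 0 -1;0 0 -12 0 0 0 -1;0 0 -5 0 0 0 -1;0 0 -2 0 0 0 -1;0 0 -1.5 0 0 0 -1;0 0 -0.5 0 0 0 -1;0 0 0 0 0 0 -1;0 0 0 0 0 0 -1")

```text
t: 26.82
ee_pos: [0.6585, -0.1056, 0.0385]
tcp_rot: [-0.027, 1.0, -0.001, 0.001]
force: [-0.3, 0.2, 4.9]
opening: 0.522
grasp_force: 42.0
```

Emit:
servo_tool(steps="0 0 0 0 0 0 0.1;0 0 0 0 0 0 0.5;0 0 0 0 0 0 0.5;0 0 20 0 0 0 0.5;0 0 40 0 0 0 0.5;0 0 40 0 0 0 0.5;-40 0 20 0 0 0 0.5;-50 0 30 0 0 0 1;-50 0 30 0 0 0 1;-50 0 0 0 0 0 1")

```text
t: 28.08
ee_pos: [0.4676, -0.1058, 0.22]
tcp_rot: [-0.027, 1.0, -0.001, 0.002]
force: [0.3, 0.2, 0.3]
opening: 0.996
grasp_force: 0.0
```

Emit:
servo_tool(steps="-50 0 0 0 0 0 1;-50 0 0 0 0 0 1;0 0 0 0 0 0 1;0 0 0 0 0 0 1")

```text
t: 28.58
ee_pos: [0.3685, -0.1057, 0.2179]
tcp_rot: [-0.026, 1.0, -0.001, 0.001]
force: [0.4, -0.3, -0.6]
opening: 1.001
grasp_force: 0.0
```

Run:
```python
from h import *
from scipy.optimize import least_squares
im,d,c,P=cam('top');X=cloud(d,c,P); cv2.imwrite('pics/end.png',cv2.resize(im[60:280,90:430],None,fx=2.3,fy=2.3))
for s in[(.644,.182),(.644,.0905),(.665,-.008),(.657,-.106)]:
    Q=X[(abs(X[...,0]-s[0])<.085)&(abs(X[...,1]-s[1])<.035)&(X[...,2]>.048)&(X[...,2]<.09)]
    if len(Q)<50: print(s,len(Q));continue
    f=least_squares(lambda p:np.hypot((Q[:,:2]-p[:2])@np.array([-np.sin(p[2]),np.cos(p[2])]),Q[:,2]-p[3])-.023,[*Q.mean(0)[:2],.02,.055],loss='soft_l1',f_scale=.002).x
    a=Q[:,0];lo,hi=np.percentile(a,[.5,99.5]);print(s,'x',((lo+hi)/2).round(4),'y',f[1].round(4),'ang',np.degrees(f[2]).round(1),'z',f[3].round(4),'len',(hi-lo).round(3))
for t in['round_tagged','round_plain']:
    m=viewer.cut_out('top',t)[0]['region']&(abs(X[...,2]-.07)<.006); print(t,cv2.minEnclosingCircle((X[m][:,:2]*1000).astype(np.float32)))
```

```text
(0.644, 0.182) x 0.6437 y 0.1967 ang 1.2 z 0.0539 len 0.133
(0.644, 0.0905) x 0.6421 y 0.0997 ang 1.8 z 0.054 len 0.115
(0.665, -0.008) x 0.6643 y -0.0403 ang 1.1 z 0.0539 len 0.096
(0.657, -0.106) x 0.6569 y -0.1382 ang 3.1 z 0.0537 len 0.076
round_tagged ((671.8201293945312, -252.55873107910156), 54.4397087097168)
round_plain ((632.0703735351562, 329.36029052734375), 54.25299072265625)
```

View pics/end.png

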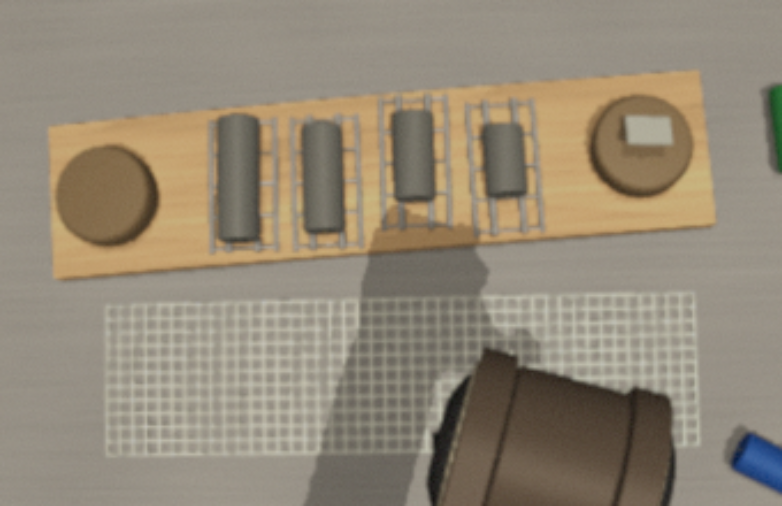

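The picture shows all four logs seated on their cradles: 135 (238,178), 115 (322,177), 95 (413,153) and 75 (504,158) by the tagged cheese. Axis heights come out at 29 mm above the board, and the round cheeses are unmoved. The fitted y values are unreliable because the fit's reference point slides along the axis. The correct axis height on both wires shows the logs are centred sideways.

```bash
python3 -c "
from h import *
print(workorder.finish_job())"
```

```text
the job is handed in; nothing more can be done
None
```

All four logs are lying in their cradles in order of length, shortest next to the tagged cheese, and the job is handed in at about 29 s; no verdict was returned.

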